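# Change over the polishing paste canisters

### The arm

A 6-joint arm with a two-finger parallel gripper is mounted at the origin on the work surface. World frame = base frame: x ahead of the robot, y to its left, z up, the work surface at z = 0. Lengths are in m, angles in rad, forces in N, time in s.
With the tool pointing down it reaches from about 0.25 to 0.725 m from the base axis. Payload 4 kg.
Tool frame: the origin (TCP) lies midway between the tips of the shut fingers; the grasp point (between the pads) lies 19 mm behind it; z points along the fingers, y is the direction in which the jaws open and shut (so a half turn about z gives the same grasp; the last joint's range is limited). The gripper opens to 85 mm and grips with 20 to 120 N. Pads are 22 mm wide; open, the fingers measure 114 mm over their backs; the gripper's body (76 mm by 85 mm) begins 54 mm behind the grasp point. The pads swing forward as they close: fully open they stand 13 mm farther back than shut.
Start: joints at [-1.211, 0.241, 0.005, 1.335, 0, 1.571], TCP at [0.176, -0.468, 0.203] pointing down, gripper open.
Joint ranges: [-2.72, 2.72], [-1.05, 1.87], [-1.09, 1.28], [-1.99, 2.15], [-1.42, 1.44], [-3.14, 3.14]. Speed limits (rad/s): [2.79, 2.79, 3.14, 3.14, 3.14, 3.14].

### API

Orientations are given as a unit quaternion [x, y, z, w].
In Python, from workcell import get_obs, camera, camera_model, job_done, masks_of gives the robot as it stands.
- The arm moves only by the tool jog_arm, never from a script. Its argument "deltas" is a list that holds one entry, the list of rows, each a list of 7 numbers: the shift along the tool's x, y, z in mm, then the turn, a rotation vector about the tool's x, y, z in degrees, then the finger opening in mm, from 0 to 85.4. A call has 1 to 5 rows; each row shifts and turns the pose as measured when the row begins, along the tool's axes as they then stand; what a row does not reach is not made up. A row lasts 1/10 s, in which the tool goes at most 50 mm and 8.59 degrees, less where a joint would pass 70% of its speed; a pose out of reach is approached as far as the arm can. A call with a gripper value outside its range is refused whole. The fingers move at their own pace and stop on an object; the grip force is fixed at half the most. Time passes only in rows, so rows that do not move let the fingers close. It gives the time, the measured TCP pose, the force and the opening at its end, in the units of the state.
- get_obs(): the state, without advancing time (a new reading comes with each control period).
- camera(name): name is "side" or "top" or "wrist"; returns the picture (420x560x3 uint8, red, green, blue); there is no depth.
- camera_model(name): a dict with "fovy" (degrees; the focal length in pixels is half the picture's height over the tangent of half this angle, whatever the lens; pixels are square), "cx", "cy" (the principal point, pixels), "pose" (4x4, takes a point from camera to world coordinates); the wrist camera has in their place "T_tool_cam" (4x4, takes a point from camera to tool coordinates, whose origin is the TCP and whose axes are the flange's). Camera axes: x right, y down, z forward; pixel columns grow to the right and rows downward; lengths in m; the calibration is good to about 2 mm. A picture is of the moment at which its call begins: read the wrist's pose just before it. camera_model takes no time and is no camera call.
- job_done(): hands the job in, once; it reports no verdict.
Trained networks look in the newest picture that a camera, given by its name, has taken for a name from the list of things; names that differ only in an ending like _2 or _b are one class to them, and where a whole thing is asked for, a point or a joint stands for the part that bears it (a point fixed in the world has none). Each returns a list of dicts, best first, with "conf" (0 to 1); they miss things now and then, are a little off and sometimes report something else, mostly with a low value. They report only what shows in the picture. A call takes as long as a camera call. They do not tell look-alikes from the thing itself.
- masks_of(target, camera): "pixels" (420x560 bool, what is visible of it) and "at" ([column, row] in pixels, amid what is visible of it).
The state is a dict: "clock": time; "joint_pos": joint angles; "joint_vel": joint speeds; "tau": joint torques, N m; "eef_pos": TCP position; "tool_rot": TCP orientation; "ft_force": force on the tool from outside, world axes, zero at the start; "ft_torque": the same for the moment, N m; "grip_width": finger opening in m.
Only numpy, scipy, OpenCV 4.12 (cv2) and the standard library are available. Lean on these libraries where they do the work, as an engineer would, in place of code of your own. Each camera call takes 0.05 s, during which the arm holds its last target. There are 200 camera calls.

### The job

We are changing from the blue paste to the orange one. First screw the blue canister's cap fully down to its stop, and only then unscrew the orange canister's captive cap all the way up to its stop, so that the two are never standing open together. Leave the white canister's cap shut, and don't push the compound bar, the brush or the wrench about.

Things in the scene. Friction and masses are not known exactly. Their poses are not given: they have to be found in the camera images.
- can_blue: Aluminium canister with blue band and blue screw cap, 100 mm across, shoulder 130 above the bench, bolted upright to the bench on a 112 square plate: it does not move. Origin at the centre of its underside, z up; the red mark on its shoulder lies along its +x.
- blue_wing (a point): Middle of the wing grip on top of the blue cap. The wing is a bar 60 mm long, 18 thick, 32 high across the middle of the cap's flat disc (62 across, 16 high); pinch it across its 18 mm. Point: on the cap's axis, 16 above the disc, 16 below the wing's top, about 164 above the bench. x runs along the wing (black line on its +x half), y across it, z up.
- blue_cap (a joint): Turn of the blue cap, rad: 0 = fully screwed down to its stop (black line at the shoulder's red mark), 2.0 = unscrewed to its upper stop (at the green mark). Grows counter-clockwise seen from above. The cap climbs 2.5 mm per rad and cannot come off. Stiff: about 0.12 N m; stays where left. Starts partly unscrewed, at 1.2 to 1.8.
- can_orange: Aluminium canister with orange band and orange screw cap, 100 mm across, shoulder 130 above the bench, bolted upright to the bench on a 112 square plate: it does not move. Origin at the centre of its underside, z up; the red mark on its shoulder lies along its +x.
- orange_wing (a point): Middle of the wing grip on top of the orange cap. The wing is a bar 60 mm long, 18 thick, 32 high across the middle of the cap's flat disc (62 across, 16 high); pinch it across its 18 mm. Point: on the cap's axis, 16 above the disc, 16 below the wing's top, about 164 above the bench. x runs along the wing (black line on its +x half), y across it, z up.
- orange_cap (a joint): Turn of the orange cap, rad: 0 = fully screwed down to its stop (black line at the shoulder's red mark), 2.0 = unscrewed to its upper stop (at the green mark). Grows counter-clockwise seen from above. The cap climbs 2.5 mm per rad and cannot come off. Stiff: about 0.12 N m; stays where left. Starts at 0 to 0.3, shut or nearly so.
- can_white: Aluminium canister with white band and white screw cap, 100 mm across, shoulder 130 above the bench, bolted upright to the bench on a 112 square plate: it does not move. Origin at the centre of its underside, z up; the red mark on its shoulder lies along its +x.
- white_wing (a point): Middle of the wing grip on top of the white cap. The wing is a bar 60 mm long, 18 thick, 32 high across the middle of the cap's flat disc (62 across, 16 high); pinch it across its 18 mm. Point: on the cap's axis, 16 above the disc, 16 below the wing's top, about 164 above the bench. x runs along the wing (black line on its +x half), y across it, z up.
- white_cap (a joint): Turn of the white cap, rad: 0 = fully screwed down to its stop (black line at the shoulder's red mark), 2.0 = unscrewed to its upper stop (at the green mark). Grows counter-clockwise seen from above. The cap climbs 2.5 mm per rad and cannot come off. Stiff: about 0.12 N m; stays where left. Starts at 0, shut; must stay so.
- compound_bar: Reddish-brown bar of polishing compound, 150 x 45 x 45 mm, lying between canisters; loose, to be left alone. Origin at its underside, half-way along.
- brush: Hand brush, 190 mm long, lying along x between canisters; loose, to be left alone. Origin at its underside, half-way along.
- wrench: Steel wrench, 180 mm long, lying near the robot; loose, to be left alone. Origin at its underside, half-way along.
There are look-alikes about, which are no part of the job. What is shaped like the can_orange but pink or purple is not meant. Leave any purple look-alike of the can_white alone.

How it is judged:
On the way, in this order (a step that is already met when the one before it is completed fails the run):
1. the blue cap is screwed down to its stop (under 0.15 rad) (value of joint blue_cap below 0.15 rad and value of joint orange_cap below 0.5 rad), for 0.2 s.
2. the orange cap is unscrewed to its upper stop (over 1.85 rad of 2.0) (value of joint orange_cap above 1.85 rad), for 0.2 s.
At the end, for the whole second after the job is handed in: The blue cap is screwed down (within 0.15 rad of its lower stop), the orange cap is unscrewed (within 0.15 rad of its upper stop at 2.0 rad), the white cap is still shut (under 0.15 rad), and the caps are at rest (value of joint each of blue_cap, white_cap below 0.15 rad and value of joint orange_cap above 1.85 rad and velocity of joint blue_cap between -0.05 and 0.05 rad/s and velocity of joint orange_cap between -0.05 and 0.05 rad/s); the robot touches nothing.
It fails at once if the orange cap is opened (beyond 0.5 rad) while the blue cap is still loose (over 0.25 rad) (value of joint orange_cap above 0.5 rad and value of joint blue_cap above 0.25 rad).
It fails at once if the white cap is turned by more than 0.25 rad (value of joint white_cap above 0.25 rad).
It fails at once if the compound bar, the brush or the wrench is pushed more than 40 mm (distance of any of compound_bar, brush, wrench from where it was at the start of the episode above 0.04 m).
It also fails if it takes over 67 s, if anything falls off the work surface, if the arm or the gripper's body presses on something with over 40 N, if the wrist force passes 120 N, or if a joint passes its speed limit or range.

## Working session

There is one attempt and no reset: what is moved stays moved. The work goes in short steps, Python scripts to look and compute and a tool call to move; the robot and the scene stay as the last step left them, time stands still between calls to the robot, and variables do not carry over. Pictures are saved under pics/ and viewed, about 8 in all and at most 12, crops included, and the job is handed in when it is done.

Besides the shell and the picture viewer there is one more tool, called after ">>>" as name(argument=value, ...) on one line, values as JSON. jog_arm: Moves the arm, as the interface text tells. Its arguments: {"type":"object","properties":{"deltas":{"type":"array"}},"required":["deltas"]}

```bash
mkdir -p pics
cat > h.py <<'E'
import numpy as np, cv2
from workcell import *
def save(img,n): cv2.imwrite('pics/'+n,img[:,:,::-1])
def ray(name,px,T=None):
    m=camera_model(name); P=m['pose'] if 'pose' in m else T@m['T_tool_cam']
    P=np.array(P); f=210/np.tan(np.radians(m['fovy'])/2)
    d=P[:3,:3]@np.array([(px[0]-m['cx'])/f,(px[1]-m['cy'])/f,1]); return P[:3,3],d
def atz(name,px,z,T=None):
    o,d=ray(name,px,T); return o+d*(z-o[2])/d[2]
def toolT():
    from scipy.spatial.transform import Rotation as R
    s=get_obs(); T=np.eye(4); T[:3,:3]=R.from_quat(s['tool_rot']).as_matrix(); T[:3,3]=s['eef_pos']; return T
E
python3 - <<'E'
from h import *
a=camera('top'); b=camera('side'); save(a,'top.png'); save(b,'side.png')
for n in ['can_blue','can_orange','can_white','blue_wing','orange_wing','white_wing','compound_bar','brush','wrench']:
    for r in masks_of(n,'top'): print(n,r['conf'],r['at'],atz('top',r['at'],.16 if 'wing' in n or 'can' in n else 0.02).round(3), r['pixels'].sum())
s=get_obs(); print(s['clock'],s['eef_pos'],s['tool_rot'],s['grip_width']); print(camera_model('top'))
E
```

```text
can_blue 0.97 [278.9, 196.7] [ 0.488 -0.     0.16 ] 1440
can_blue 0.74 [326.7, 181.1] [ 0.531 -0.126  0.16 ] 869
can_blue 0.46 [186.8, 259.6] [0.319 0.238 0.16 ] 372
can_orange 0.84 [369.1, 175.7] [ 0.547 -0.239  0.16 ] 1554
can_orange 0.8 [420.2, 250.9] [ 0.35  -0.374  0.16 ] 1666
can_orange 0.59 [353.9, 250.0] [ 0.35  -0.199  0.16 ] 1590
can_white 0.73 [184.9, 192.5] [0.495 0.248 0.16 ] 1549
can_white 0.69 [140.0, 252.7] [0.335 0.361 0.16 ] 1710
can_white 0.33 [329.0, 181.9] [ 0.529 -0.133  0.16 ] 821
blue_wing 0.66 [374.3, 168.2] [ 0.567 -0.253  0.16 ] 478
blue_wing 0.6 [283.3, 197.8] [ 0.485 -0.012  0.16 ] 427
orange_wing 0.97 [429.6, 249.4] [ 0.354 -0.399  0.16 ] 495
orange_wing 0.96 [376.1, 171.2] [ 0.559 -0.258  0.16 ] 473
orange_wing 0.83 [358.9, 248.5] [ 0.354 -0.213  0.16 ] 444
white_wing 0.65 [176.0, 188.0] [0.507 0.272 0.16 ] 468
white_wing 0.64 [130.2, 252.6] [0.335 0.387 0.16 ] 497
compound_bar 0.7 [326.0, 181.6] [ 0.545 -0.138  0.02 ] 901
brush 0.66 [234.5, 173.4] [0.565 0.13  0.02 ] 632
wrench 0.74 [325.5, 184.0] [ 0.538 -0.136  0.02 ] 872
wrench 0.7 [185.0, 260.0] [0.312 0.267 0.02 ] 381
0.55 [ 0.17604067 -0.46799406  0.2032132 ] [9.83863349e-01 1.78921518e-01 1.17142189e-05 1.08790784e-05] 0.08558755651388586
{'fovy': 43.5204599996467, 'cx': 280.581519187233, 'cy': 200.95001921941127, 'pose': array([[ 0.01407674, -0.99732977,  0.0716601 ,  0.37674919],
       [-0.9998741 , -0.01456505, -0.00629623,  0.00378016],
       [ 0.00732315, -0.07156245, -0.99740924,  1.54655137],
       [ 0.        ,  0.        ,  0.        ,  1.        ]])}
```

View pics/top.png

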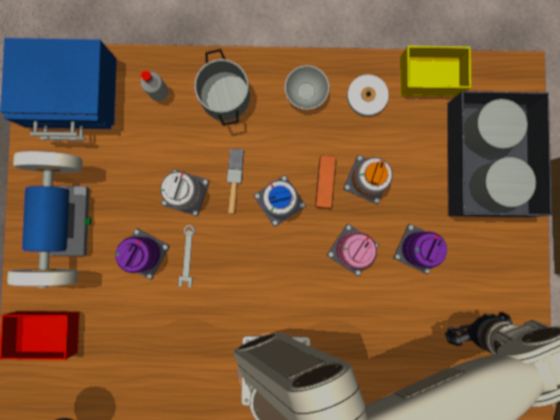

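The top view shows these canisters:
- Blue at (280,198).
- Orange at (375,175). It is the orange-capped one. The pink one (357,250) and purple ones (427,250) and (138,253) are look-alikes.
- White at (182,190).

I'll confirm with an enlarged crop.

Run:
```python
from h import *
a=cv2.imread('pics/top.png')
cv2.imwrite('pics/crop.png',cv2.resize(a[145:225,250:410],None,fx=5,fy=5,interpolation=cv2.INTER_CUBIC))
hsv=cv2.cvtColor(a,cv2.COLOR_BGR2HSV)
```

```text
(no output)
```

View pics/crop.png

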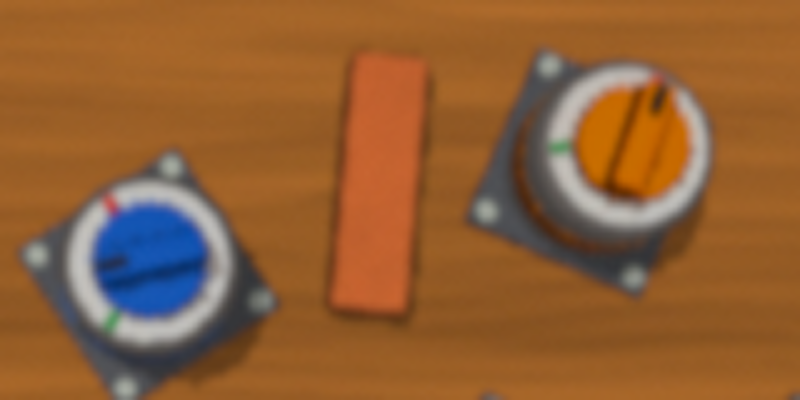

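Blue's black line points left (world yaw about 102°) and its red mark is at about 34°, so the joint is near 1.2 rad. Orange's line is close to its red mark (about -20°), so it is nearly shut. Next I'll plan the hover above blue.

```bash
cat >> h.py <<'E'
def state():
    s=get_obs(); T=toolT(); yaw=np.degrees(np.arctan2(T[1,0],T[0,0]))
    print('t',round(s['clock'],2),'pos',np.round(s['eef_pos'],4),'yaw',yaw.round(2),'zax',T[:3,2].round(3),'q',np.degrees(s['joint_pos']).round(0),'F',np.round(s['ft_force'],1),'g',round(s['grip_width'],4)); return T,yaw
def plan(p,yaw_t,n,g=85):
    """n rows from here to p at tool-x yaw yaw_t (turned the short way), tool down"""
    from scipy.spatial.transform import Rotation as R
    T,y0=state(); dy=(yaw_t-y0+180)%360-180; d=(np.array(p)-T[:3,3])*1000/n
    for i in range(n):
        y=np.radians(y0+dy*i/n); c,s=np.cos(y),np.sin(y)
        v=np.array([[c,s,0],[s,-c,0],[0,0,-1]]).T@d
        print('['+','.join(f'{k:.0f}' for k in v)+f',0,0,{-dy/n:.1f},{g}]',end=',')
    print()
E
python3 -c "
from h import *
plan([.487,-.002,.275],-77.5,14)"
```

```text
t 0.55 pos [ 0.176  -0.468   0.2032] yaw 20.61 zax [ 0. -0. -1.] q [-69.  14.   0.  77.   0.  90.] F [ 0.2 -1.  -0.1] g 0.0856
[33,-23,-5,0,0,7.0,85],[29,-27,-5,0,0,7.0,85],[26,-31,-5,0,0,7.0,85],[22,-33,-5,0,0,7.0,85],[18,-36,-5,0,0,7.0,85],[13,-38,-5,0,0,7.0,85],[9,-39,-5,0,0,7.0,85],[4,-40,-5,0,0,7.0,85],[-1,-40,-5,0,0,7.0,85],[-6,-40,-5,0,0,7.0,85],[-11,-39,-5,0,0,7.0,85],[-15,-37,-5,0,0,7.0,85],[-20,-35,-5,0,0,7.0,85],[-24,-32,-5,0,0,7.0,85],
```

>>> jog_arm(deltas=[[[0,0,-35,0,0,0,85],[0,0,-35,0,0,7,85],[30,-27,0,0,0,7,85],[26,-31,0,0,0,7,85],[22,-33,0,0,0,7,85]]])

```text
clock: 1.05
eef_pos: [0.244, -0.3694, 0.2748]
tool_rot: [0.997, -0.078, 0.0, -0.001]
ft_force: [0.9, -0.0, 0.6]
grip_width: 0.0852
```

>>> jog_arm(deltas=[[[18,-36,0,0,0,7,85],[13,-38,0,0,0,7,85],[9,-39,0,0,0,7,85],[4,-40,0,0,0,7,85],[-1,-40,0,0,0,7,85]]])

```text
clock: 1.55
eef_pos: [0.3266, -0.2466, 0.2768]
tool_rot: [0.941, -0.338, 0.01, -0.026]
ft_force: [-0.7, -1.3, -0.3]
grip_width: 0.0852
```

```bash
python3 -c "
from h import *
plan([.487,-.002,.275],-77.5,10)"
```

```text
t 1.55 pos [ 0.3266 -0.2466  0.2768] yaw -39.5 zax [ 0.037  0.043 -0.998] q [-40.   2.  -3.  85.   3. 180.] F [-0.7 -1.3 -0.3] g 0.0852
[-3,-29,0,0,0,3.8,85],[-5,-29,0,0,0,3.8,85],[-7,-28,0,0,0,3.8,85],[-9,-28,0,0,0,3.8,85],[-11,-27,0,0,0,3.8,85],[-12,-26,0,0,0,3.8,85],[-14,-26,0,0,0,3.8,85],[-16,-25,0,0,0,3.8,85],[-17,-23,0,0,0,3.8,85],[-19,-22,0,0,0,3.8,85],
```

Joint 6 ran into its limit at 180°, so I'll use the other half-turn (yaw +102°) and remove the tilt.

```bash
cat >> h.py <<'E'
def tilt():
    z=toolT()[:3,:3].T@np.array([0,0,-1.]); r=np.degrees(np.cross([0,0,1],z)); print('tilt fix rotvec deg',r.round(1))
E
python3 -c "
from h import *
tilt();plan([.487,-.002,.275],102.5,18)"
```

```text
tilt fix rotvec deg [-3.2 -0.1  0. ]
t 1.55 pos [ 0.3266 -0.2466  0.2768] yaw -39.5 zax [ 0.037  0.043 -0.998] q [-40.   2.  -3.  85.   3. 180.] F [-0.7 -1.3 -0.3] g 0.0852
[-2,-16,0,0,0,-7.9,85],[0,-16,0,0,0,-7.9,85],[3,-16,0,0,0,-7.9,85],[5,-16,0,0,0,-7.9,85],[7,-15,0,0,0,-7.9,85],[9,-14,0,0,0,-7.9,85],[11,-12,0,0,0,-7.9,85],[12,-11,0,0,0,-7.9,85],[14,-9,0,0,0,-7.9,85],[15,-7,0,0,0,-7.9,85],[16,-5,0,0,0,-7.9,85],[16,-3,0,0,0,-7.9,85],[16,-0,0,0,0,-7.9,85],[16,2,0,0,0,-7.9,85],[16,4,0,0,0,-7.9,85],[15,6,0,0,0,-7.9,85],[14,8,0,0,0,-7.9,85],[13,10,0,0,0,-7.9,85],
```

>>> jog_arm(deltas=[[[0,0,0,-3.2,0,-7,85],[0,-16,0,0,0,-8,85],[3,-16,0,0,0,-8,85],[5,-16,0,0,0,-8,85],[7,-15,0,0,0,-8,85]]])

```text
clock: 2.05
eef_pos: [0.3623, -0.1916, 0.2775]
tool_rot: [1.0, 0.006, 0.002, 0.003]
ft_force: [0.3, 0.0, -0.6]
grip_width: 0.0847
```

>>> jog_arm(deltas=[[[9,-14,0,0,0,-8,85],[11,-12,0,0,0,-8,85],[12,-11,0,0,0,-8,85],[14,-9,0,0,0,-8,85],[15,-7,0,0,0,-8,85]]])

```text
clock: 2.55
eef_pos: [0.4071, -0.1183, 0.2779]
tool_rot: [0.932, 0.362, 0.001, 0.004]
ft_force: [0.7, 0.1, -0.7]
grip_width: 0.0852
```

>>> jog_arm(deltas=[[[16,-5,0,0,0,-8,85],[16,-3,0,0,0,-8,85],[16,0,0,0,0,-8,85],[16,2,0,0,0,-8,85],[16,4,0,0,0,-8,85]]])

```text
clock: 3.05
eef_pos: [0.4489, -0.044, 0.2782]
tool_rot: [0.742, 0.67, 0.0, 0.005]
ft_force: [-1.1, -0.4, 0.4]
grip_width: 0.085
```

```bash
python3 -c "
from h import *
tilt();plan([.487,-.002,.275],102.5,5)"
```

```text
tilt fix rotvec deg [ 0.5  0.4 -0. ]
t 3.05 pos [ 0.4489 -0.044   0.2782] yaw 84.14 zax [ 0.007 -0.007 -1.   ] q [-5.  7.  3. 86. -0. 91.] F [-1.1 -0.4  0.4] g 0.085
[9,7,1,0,0,-3.7,85],[9,7,1,0,0,-3.7,85],[8,8,1,0,0,-3.7,85],[8,8,1,0,0,-3.7,85],[7,9,1,0,0,-3.7,85],
```

>>> jog_arm(deltas=[[[10,8,0,0.5,0.4,-4,85],[9,8,0,0,0,-4,85],[9,9,0,0,0,-4,85],[9,9,0,0,0,-4,85],[8,9,0,0,0,-4,85]]])

```text
clock: 3.55
eef_pos: [0.4915, 0.0059, 0.2786]
tool_rot: [0.608, 0.794, 0.0, -0.0]
ft_force: [0.4, -1.2, -0.4]
grip_width: 0.0853
```

Run:
```python
from h import *
tilt(); T,y=state(); a=camera('wrist'); save(a,'w1.png'); np.save('w1T.npy',T)
print(camera_model('wrist'))
for n in ['blue_wing','can_blue']:
    for r in masks_of(n,'wrist'): print(n,r['conf'],r['at'],atz('wrist',r['at'],.18,T).round(4))
```

```text
tilt fix rotvec deg [-0. -0.  0.]
t 3.55 pos [0.4915 0.0059 0.2786] yaw 105.18 zax [-0.     0.001 -1.   ] q [ 1. 12.  9. 87.  0. 75.] F [ 0.4 -1.2 -0.4] g 0.0853
{'fovy': 58.53179991306009, 'cx': 281.002733432022, 'cy': 206.7733277618726, 'T_tool_cam': array([[ 9.29446988e-04, -9.47683831e-01, -3.19209169e-01,
         8.13890887e-02],
       [ 9.99999481e-01,  7.47864766e-04,  6.91418608e-04,
        -3.49981940e-04],
       [-4.16520945e-04, -3.19209646e-01,  9.47684034e-01,
        -1.71304779e-01],
       [ 0.00000000e+00,  0.00000000e+00,  0.00000000e+00,
         1.00000000e+00]])}
blue_wing 0.72 [275.5, 193.3] [0.487  0.0059 0.18  ]
can_blue 0.85 [275.0, 172.5] [0.4826 0.0212 0.18  ]
```

View pics/w1.png

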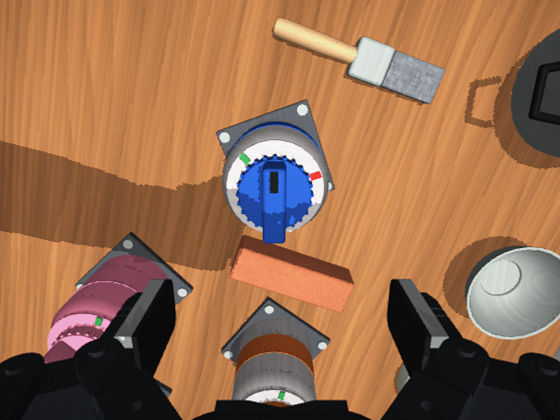

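The close view shows the blue wing vertical in the image, at column 274 and rows about 163–233. The black line points up, the red mark is at (315,175) and the green at (244,158). The wing is already aligned with the tool's x. Next I'll compute its centre.

Run:
```python
from h import *
T=np.load('w1T.npy')
A=atz('wrist',(273.5,163),.181,T);B=atz('wrist',(274,233),.181,T)
c=(A+B)/2; d=A-B
print('len',np.linalg.norm(d),'ctr',c,'yaw',np.degrees(np.arctan2(d[1],d[0])))
for n,p in (('red',(315,175)),('green',(244,158))):
    m=atz('wrist',p,.13,T); print(n,m,np.degrees(np.arctan2(*(m-c)[[1,0]])),np.linalg.norm((m-c)[:2]))
plan([c[0],c[1],.20],104.7,3); plan([c[0],c[1],.155],104.7,5)
```

```text
len 0.05509597111340298 ctr [0.48688591 0.00146439 0.181     ] yaw 105.27018200735618
red [0.51927484 0.01662182 0.13      ] 25.07873856137459 0.035760182310203406
green [0.4557841  0.01493218 0.13      ] 156.58629136748064 0.033892529883999774
t 3.7 pos [0.4912 0.0057 0.2784] yaw 104.98 zax [-0.001  0.    -1.   ] q [ 1. 12.  9. 87.  0. 76.] F [-0.3 -0.5 -0. ] g 0.0852
[-1,-2,26,0,0,0.1,85],[-1,-2,26,0,0,0.1,85],[-1,-2,26,0,0,0.1,85],
t 3.7 pos [0.4912 0.0057 0.2784] yaw 104.98 zax [-0.001  0.    -1.   ] q [ 1. 12.  9. 87.  0. 76.] F [-0.3 -0.5 -0. ] g 0.0852
[-1,-1,25,0,0,0.1,85],[-1,-1,25,0,0,0.1,85],[-1,-1,25,0,0,0.1,85],[-1,-1,25,0,0,0.1,85],[-1,-1,25,0,0,0.1,85],
```

>>> jog_arm(deltas=[[[-3,-3,35,0,0,0,85],[-3,-2,35,0,0,0,60],[0,0,30,0,0,0,45],[0,0,15,0,0,0,40],[0,0,8,0,0,0,40]]])

```text
clock: 4.2
eef_pos: [0.4879, -0.0043, 0.1543]
tool_rot: [0.613, 0.79, 0.001, 0.003]
ft_force: [-1.3, 0.0, 0.4]
grip_width: 0.0397
```

```bash
python3 -c "
from h import *
tilt();plan([.4878,-.0019,.154],104.9,1)"
```

```text
tilt fix rotvec deg [ 0.3  0.1 -0. ]
t 4.2 pos [ 0.4879 -0.0043  0.1543] yaw 104.4 zax [ 0.006 -0.001 -1.   ] q [-0. 14. -7. 69. -0. 75.] F [-1.3  0.   0.4] g 0.0397
[2,0,0,0,0,-0.5,85],
```

>>> jog_arm(deltas=[[[2,0,0,0.3,0,-0.5,40],[0,0,0,0,0,0,0],[0,0,0,0,0,0,0],[0,0,0,0,0,0,0],[0,0,0,0,0,0,0]]])

```text
clock: 4.7
eef_pos: [0.4896, -0.0028, 0.1574]
tool_rot: [0.61, 0.792, 0.001, 0.003]
ft_force: [-0.1, -0.1, 0.5]
grip_width: -0.0
```

```bash
python3 -c "
from h import *
tilt();state()"
```

```text
tilt fix rotvec deg [ 0.3  0.2 -0. ]
t 4.7 pos [ 0.4896 -0.0028  0.1574] yaw 104.78 zax [ 0.006 -0.002 -1.   ] q [-0. 14. -7. 69. -0. 75.] F [-0.1 -0.1  0.5] g -0.0
```

The fingers closed on nothing, so I'll look again.

Run:
```python
from h import *
T,y=state(); a=camera('wrist'); b=camera('side')
save(np.hstack([a[::1],b])[:, :], 'w2.png')
i=cv2.imread('pics/w2.png'); cv2.imwrite('pics/w2.png',cv2.resize(i,(800,300),interpolation=cv2.INTER_AREA))
```

```text
t 4.7 pos [ 0.4896 -0.0028  0.1574] yaw 104.78 zax [ 0.006 -0.002 -1.   ] q [-0. 14. -7. 69. -0. 75.] F [-0.1 -0.1  0.5] g -0.0
```

View pics/w2.png

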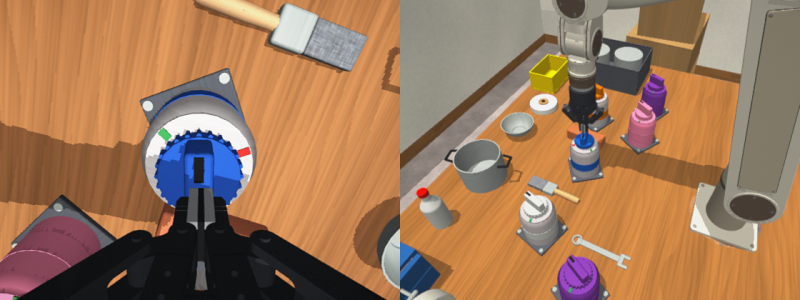

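Run:
```python
from h import *
a=camera('wrist'); b=camera('side')
c=cv2.resize(a[170:330,180:380],(500,400),interpolation=cv2.INTER_CUBIC); d=cv2.resize(b[140:270,210:300],(277,400),interpolation=cv2.INTER_CUBIC)
save(np.hstack([c,d]),'w3.png')
r=masks_of('blue_wing','side'); print([(k['conf'],k['at']) for k in r])
m=camera_model('side');P=np.linalg.inv(m['pose']);f=210/np.tan(np.radians(m['fovy'])/2)
for z in (.13,.146,.157,.18):
    q=P@[.4896,-.0028,z,1]; print(z,m['cx']+f*q[0]/q[2],m['cy']+f*q[1]/q[2])
```

```text
[(0.87, [257.9, 198.4]), (0.16, [188.1, 286.7])]
0.13 256.9995646838104 200.99690783843926
0.146 256.83049878935134 196.1953815323656
0.157 256.7118449810897 192.82557484541218
0.18 256.4571258351867 185.59146838279574
```

View pics/w3.png

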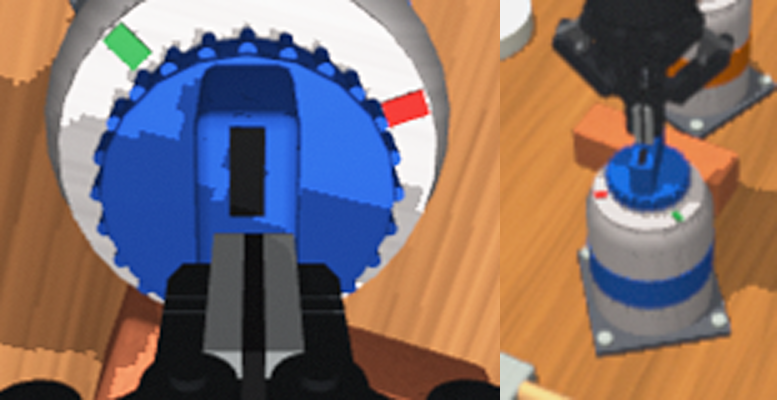

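Run:
```python
from h import *
T,_=state(); Ti=np.linalg.inv(T)
def p(n,col,row,z):
    w=atz('wrist',(180+col/2.5,170+row/2.5),z,T); print(n,w.round(4),'tool mm',((Ti@np.r_[w,1])[:3]*1000).round(1))
p('wing +x end top',248,112,.181); p('line top',248,127,.181); p('line bot',248,216,.181)
p('wing L',198,150,.181); p('wing R',298,150,.181)
p('disc L',98,175,.149); p('disc R',400,175,.149); p('disc top',248,40,.149)
p('red',405,108,.13); p('green',128,48,.13); p('finger tip',250,235,.1574)
for z in (.13,.149,.181): print()
T1=np.load('w1T.npy')
m=camera_model('wrist')
C=np.linalg.inv(m['T_tool_cam'])
f=210/np.tan(np.radians(m['fovy'])/2)
for q in ([0,0,0],[0,0,-.019],[.011,0,0]):
    c=C@np.r_[q,1]; print(q,m['cx']+f*c[0]/c[2],m['cy']+f*c[1]/c[2])
```

```text
t 4.95 pos [ 0.489  -0.0028  0.1566] yaw 104.78 zax [ 0.005 -0.002 -1.   ] q [-0. 14. -7. 69. -0. 75.] F [ 0.1  0.7 -0.1] g -0.0001
wing +x end top [0.4807 0.0244 0.181 ] tool mm [ 28.4  -1.  -24.5]
line top [0.4814 0.0218 0.181 ] tool mm [ 25.7  -1.  -24.5]
line bot [0.4856 0.0059 0.181 ] tool mm [  9.2  -1.  -24.4]
wing L [0.4743 0.0157 0.181 ] tool mm [ 21.6  -9.4 -24.5]
wing R [0.4906 0.02   0.181 ] tool mm [ 21.6   7.5 -24.4]
disc L [ 0.4571 -0.0082  0.149 ] tool mm [  2.9 -32.3   7.5]
disc R [0.5178 0.0077 0.149 ] tool mm [ 2.9 30.5  7.8]
disc top [0.4798 0.0278 0.149 ] tool mm [32.  -1.1  7.5]
red [0.5193 0.0163 0.13  ] tool mm [10.9 34.  26.7]
green [0.4562 0.0142 0.13  ] tool mm [ 24.9 -27.5  26.4]
finger tip [ 0.49   -0.0094  0.1574] tool mm [-6.6 -0.7 -0.7]



[0, 0, 0] 281.38687292223017 251.43704815432426
[0, 0, -0.019] 281.4452979409561 269.5034874016439
[0.011, 0, 0] 281.4148897376444 231.14758063435403
```

Both views show the finger ends only above the wing's top. I'll raise the closed fingers clear and check where the tips really are relative to the TCP.

>>> jog_arm(deltas=[[[0,0,-30,0,0,0,0],[0,0,-25,0,0,0,0],[0,0,0,0,0,0,0]]])

```text
clock: 5.25
eef_pos: [0.4871, -0.0027, 0.2117]
tool_rot: [0.61, 0.792, -0.001, 0.001]
ft_force: [0.5, 0.8, 0.1]
grip_width: -0.0003
```

Run:
```python
from h import *
T,_=state(); np.save('w4T.npy',T); tilt()
a=camera('wrist'); save(a,'w4full.png'); b=camera('side')
c=cv2.resize(a[150:310,180:380],(500,400),interpolation=cv2.INTER_CUBIC); d=cv2.resize(b[120:250,210:300],(277,400),interpolation=cv2.INTER_CUBIC)
save(np.hstack([c,d]),'w4.png')
m=camera_model('side');P=np.linalg.inv(m['pose']);f=210/np.tan(np.radians(m['fovy'])/2)
q=P@np.r_[T[:3,3],1]; print('TCP in side crop',(m['cx']+f*q[0]/q[2]-210)*3.077+500,(m['cy']+f*q[1]/q[2]-120)*3.077, 'TCP in wrist crop',(281.4-180)*2.5,(251.4-150)*2.5)
```

```text
t 5.25 pos [ 0.4871 -0.0027  0.2117] yaw 104.79 zax [ 0.    -0.002 -1.   ] q [-0. 12. -1. 77. -0. 75.] F [0.5 0.8 0.1] g -0.0003
tilt fix rotvec deg [-0.   0.1  0. ]
TCP in side crop 644.9414993249309 170.7992105492103 TCP in wrist crop 253.49999999999994 253.5
```

View pics/w4.png

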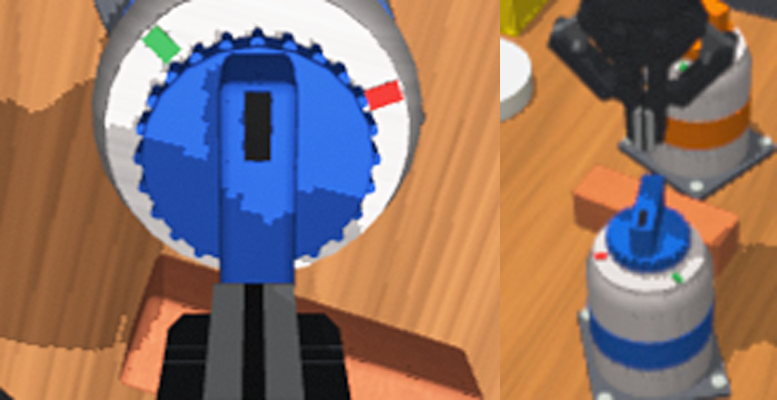

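The tips sit at row 264 in both frames, and the side view agrees that they are about 20 mm above the reported TCP. So the first close was just above the wing. I'll go lower in small steps, watching the force.

>>> jog_arm(deltas=[[[1,1,0,0,0,0,40],[0,0,30,0,0,0,40],[0,0,22,0,0,0,40],[0,0,4,0,0,0,40],[0,0,4,0,0,0,40]]])

```text
clock: 5.85
eef_pos: [0.4836, -0.0013, 0.1432]
tool_rot: [0.61, 0.792, -0.004, -0.003]
ft_force: [0.6, -0.3, -0.5]
grip_width: 0.0396
```

>>> jog_arm(deltas=[[[0,0,4,0,0,0,40],[0,0,3,0,0,0,40],[0,0,0,0,0,0,40]]])

```text
clock: 6.15
eef_pos: [0.4836, -0.0013, 0.1359]
tool_rot: [0.61, 0.792, -0.004, -0.003]
ft_force: [-0.4, -0.7, 0.6]
grip_width: 0.0402
```

>>> jog_arm(deltas=[[[-2,4,0,0,0,0,40],[0,0,0,0,0,0,0],[0,0,0,0,0,0,0],[0,0,0,0,0,0,0],[0,0,0,0,0,0,0]]])

```text
clock: 6.65
eef_pos: [0.4882, -0.0026, 0.1377]
tool_rot: [0.61, 0.792, -0.004, -0.003]
ft_force: [-0.6, -0.0, -2.4]
grip_width: 0.0165
```

```bash
python3 -c "
from h import *
tilt();state()"
```

```text
tilt fix rotvec deg [-0.6  0.   0. ]
t 6.65 pos [ 0.4882 -0.0026  0.1377] yaw 104.75 zax [-0.01  -0.003 -1.   ] q [-0. 15. -8. 67. -0. 75.] F [-0.6 -0.  -2.4] g 0.0165
```

Gripped at about 17 mm. Now turning clockwise, which is + about the tool's z.

>>> jog_arm(deltas=[[[0,0,0,0,0,5,0],[0,0,0.4,0,0,8,0],[0,0,0.4,0,0,8,0],[0,0,0.4,0,0,8,0],[0,0,0.4,0,0,8,0]]])

```text
clock: 7.15
eef_pos: [0.4889, -0.0028, 0.136]
tool_rot: [0.836, 0.548, -0.004, -0.001]
ft_force: [-1.0, -0.5, -1.0]
grip_width: 0.0164
```

```bash
python3 -c "
from h import *
tilt();state();print(get_obs()['ft_torque'])"
```

```text
tilt fix rotvec deg [-0.4  0.4  0. ]
t 7.15 pos [ 0.4889 -0.0028  0.136 ] yaw 66.46 zax [-0.008 -0.004 -1.   ] q [ -0.  15.  -8.  67.  -0. 113.] F [-1.  -0.5 -1. ] g 0.0164
[-0.10274301 -0.05577637  0.11988219]
```

Torque reads 0.12 N·m as expected, so the cap is turning. Continuing toward yaw 30.

>>> jog_arm(deltas=[[[0,0,0.3,0,0,8,0],[0,0,0.3,0,0,8,0],[0,0,0.3,0,0,8,0],[0,0,0.3,0,0,8,0],[0,0,0,0,0,4,0]]])

```text
clock: 7.65
eef_pos: [0.4891, -0.0033, 0.1345]
tool_rot: [0.968, 0.252, -0.005, 0.002]
ft_force: [-1.3, -0.8, -0.6]
grip_width: 0.0166
```

```bash
python3 -c "
from h import *
tilt();state();print(get_obs()['ft_torque'])"
```

```text
tilt fix rotvec deg [ 0.1  0.6 -0. ]
t 7.65 pos [ 0.4891 -0.0033  0.1345] yaw 29.15 zax [-0.008 -0.006 -1.   ] q [ -0.  15.  -8.  67.  -0. 151.] F [-1.3 -0.8 -0.6] g 0.0166
[-0.1266034   0.17877547  1.53183287]
```

Torque jumped to 1.5 N·m, so the cap has reached its stop. I'll release, lift and check.

>>> jog_arm(deltas=[[[0,0,0,0,0,0,0],[0,0,0,0,0,0,0],[0,0,0,0,0,-1,50],[0,0,0,0,0,0,50],[0,0,0,0,0,0,50]]])

```text
clock: 8.15
eef_pos: [0.49, -0.0031, 0.1349]
tool_rot: [0.965, 0.263, -0.004, 0.002]
ft_force: [0.5, 0.3, 0.0]
grip_width: 0.0505
```

>>> jog_arm(deltas=[[[0,0,-35,0,0,0,50],[0,0,-45,0,0,0,50],[0,0,-45,0,0,0,50],[0,0,0,0,0,0,85]]])

```text
clock: 8.55
eef_pos: [0.4896, -0.0027, 0.2625]
tool_rot: [0.965, 0.262, -0.006, 0.001]
ft_force: [-0.2, -0.1, 0.3]
grip_width: 0.0631
```

Run:
```python
from h import *
tilt();T,_=state();np.save('w5T.npy',T)
a=camera('wrist'); save(a,'w5.png')
# orange target from top view: wing top ~ crop (642,140)
print(atz('top',(250+640/5,145+143/5),.18), atz('top',(250+632/5,145+147/5),.13))
```

```text
tilt fix rotvec deg [-0.   0.7  0. ]
t 8.55 pos [ 0.4896 -0.0027  0.2625] yaw 30.34 zax [-0.01  -0.005 -1.   ] q [ -0.  12.   7.  85.  -0. 150.] F [-0.2 -0.1  0.3] g 0.0631
[ 0.55042289 -0.25881829  0.18      ] [ 0.55452784 -0.26408173  0.13      ]
```

View pics/w5.png

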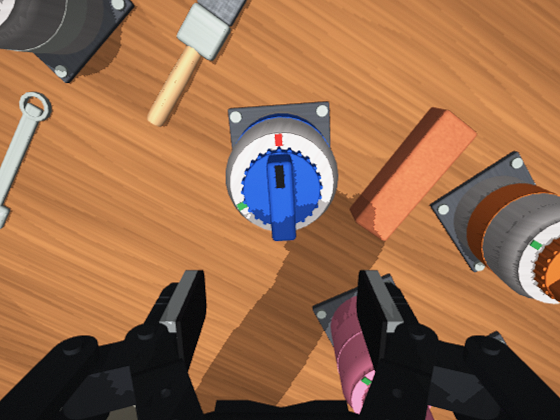

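Blue is shut: its black line at (280,177) points to the red mark at (278,139), and the stop torque agrees. Moving on to orange.

```bash
python3 -c "
from h import *
plan([.548,-.260,.275],160,16)"
```

```text
t 8.6 pos [ 0.4883 -0.0027  0.2596] yaw 30.34 zax [-0.015 -0.005 -1.   ] q [ -0.  12.   7.  85.  -0. 150.] F [ 1.2 -0.5 -0.1] g 0.0705
[-5,16,-1,0,0,-8.1,85],[-7,15,-1,0,0,-8.1,85],[-9,14,-1,0,0,-8.1,85],[-11,12,-1,0,0,-8.1,85],[-13,11,-1,0,0,-8.1,85],[-14,9,-1,0,0,-8.1,85],[-15,7,-1,0,0,-8.1,85],[-16,5,-1,0,0,-8.1,85],[-16,2,-1,0,0,-8.1,85],[-17,-0,-1,0,0,-8.1,85],[-16,-2,-1,0,0,-8.1,85],[-16,-5,-1,0,0,-8.1,85],[-15,-7,-1,0,0,-8.1,85],[-14,-9,-1,0,0,-8.1,85],[-13,-11,-1,0,0,-8.1,85],[-11,-12,-1,0,0,-8.1,85],
```

>>> jog_arm(deltas=[[[-5,16,-2,0,0.7,-8,85],[-7,15,-1,0,0,-8,85],[-9,14,-1,0,0,-8,85],[-11,12,-1,0,0,-8,85],[-13,11,-1,0,0,-8,85]]])

```text
clock: 9.1
eef_pos: [0.506, -0.0842, 0.2601]
tool_rot: [0.809, 0.588, -0.003, -0.005]
ft_force: [-0.4, 0.1, -0.8]
grip_width: 0.0849
```

>>> jog_arm(deltas=[[[-14,9,-1,0,0,-8,85],[-15,7,-1,0,0,-8,85],[-16,5,-1,0,0,-8,85],[-16,2,-1,0,0,-8,85],[-17,0,-1,0,0,-8,85]]])

```text
clock: 9.6
eef_pos: [0.525, -0.1674, 0.256]
tool_rot: [0.548, 0.836, -0.003, -0.012]
ft_force: [0.3, 0.0, -0.0]
grip_width: 0.085
```

```bash
python3 -c "
from h import *
tilt();plan([.548,-.260,.275],160,7)"
```

```text
tilt fix rotvec deg [-1.1 -0.9  0. ]
t 9.6 pos [ 0.525  -0.1674  0.256 ] yaw 113.54 zax [-0.024  0.008 -1.   ] q [-18.  20.  17.  88.   0.  49.] F [ 0.3  0.  -0. ] g 0.085
[-13,-2,-3,0,0,-6.6,85],[-13,-4,-3,0,0,-6.6,85],[-13,-5,-3,0,0,-6.6,85],[-12,-7,-3,0,0,-6.6,85],[-11,-8,-3,0,0,-6.6,85],[-10,-9,-3,0,0,-6.6,85],[-9,-10,-3,0,0,-6.6,85],
```

>>> jog_arm(deltas=[[[-13,-2,-3,-1,-0.9,-7,85],[-13,-4,-4,0,0,-7,85],[-13,-5,-4,0,0,-7,85],[-12,-7,-4,0,0,-7,85],[-11,-8,-4,0,0,-7,85]]])

```text
clock: 10.1
eef_pos: [0.5404, -0.2358, 0.265]
tool_rot: [0.26, 0.966, 0.002, -0.008]
ft_force: [0.5, 0.1, 0.5]
grip_width: 0.0848
```

```bash
python3 -c "
from h import *
tilt();plan([.548,-.260,.275],160,2)"
```

```text
tilt fix rotvec deg [-0.  -0.9  0. ]
t 10.1 pos [ 0.5404 -0.2358  0.265 ] yaw 149.84 zax [-0.014  0.007 -1.   ] q [-24.  25.  25.  91.   0.   7.] F [0.5 0.1 0.5] g 0.0848
[-9,-9,-5,0,0,-5.1,85],[-9,-9,-5,0,0,-5.1,85],
```

>>> jog_arm(deltas=[[[-10,-10,-5,0,-0.9,-5,85],[-10,-10,-5,0,0,-5,85],[0,0,0,0,0,0,85]]])

```text
clock: 10.4
eef_pos: [0.548, -0.265, 0.2695]
tool_rot: [0.173, 0.985, 0.001, -0.004]
ft_force: [0.7, -0.2, -0.3]
grip_width: 0.0847
```

Run:
```python
from h import *
tilt();T,_=state();np.save('w6T.npy',T)
a=camera('wrist'); save(a,'w6.png')
for n in ['orange_wing']:
    for r in masks_of(n,'wrist'): print(n,r['conf'],r['at'],atz('wrist',r['at'],.18,T).round(4))
```

```text
tilt fix rotvec deg [ 0.  -0.4  0. ]
t 10.4 pos [ 0.548  -0.265   0.2695] yaw 160.11 zax [-0.007  0.003 -1.   ] q [-26.  27.  28.  92.  -0.  -6.] F [ 0.7 -0.2 -0.3] g 0.0847
orange_wing 0.85 [21.3, 25.4] [ 0.3832 -0.381   0.18  ]
orange_wing 0.83 [287.0, 194.5] [ 0.5454 -0.2601  0.18  ]
```

View pics/w6.png

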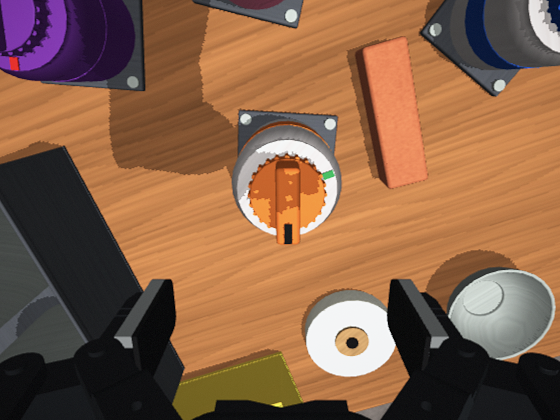

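Orange's wing is vertical in the image, at column 287. Its top face spans rows 167–243, the black line is at the bottom (288,234) and the green mark is at (328,175).

Run:
```python
from h import *
T=np.load('w6T.npy')
A=atz('wrist',(287,167),.178,T);B=atz('wrist',(288,243.5),.178,T);c=(A+B)/2;d=B-A
print('len',np.linalg.norm(d),'ctr',c,'yaw',np.degrees(np.arctan2(d[1],d[0])))
print('disc',(atz('wrist',(249,193),.146,T)+atz('wrist',(327,193),.146,T))/2)
g=atz('wrist',(328,175),.13,T);print('green yaw',np.degrees(np.arctan2(*(g-c)[[1,0]])),np.linalg.norm((g-c)[:2]))
plan([c[0],c[1],.133],np.degrees(np.arctan2(-d[1],-d[0])),4)
```

```text
len 0.05949764669663657 ctr [ 0.55483407 -0.26299581  0.178     ] yaw -18.809709404029434
disc [ 0.55404321 -0.26171791  0.146     ]
green yaw 89.70333994930307 0.03734806961759595
t 10.5 pos [ 0.5474 -0.2634  0.2693] yaw 160.09 zax [-0.008  0.004 -1.   ] q [-26.  27.  28.  92.   0.  -6.] F [-0.   1.  -0.1] g 0.085
[-2,1,34,0,0,-0.3,85],[-2,1,34,0,0,-0.3,85],[-2,1,34,0,0,-0.3,85],[-2,1,34,0,0,-0.3,85],
```

>>> jog_arm(deltas=[[[-4,2,30,0,-0.4,0,60],[-3,1,35,0,0,-0.5,40],[0,0,35,0,0,0,40],[0,0,20,0,0,0,40]]])

```text
clock: 10.9
eef_pos: [0.5562, -0.2601, 0.1479]
tool_rot: [0.171, 0.985, 0.001, 0.003]
ft_force: [0.7, -0.3, -0.3]
grip_width: 0.0401
```

```bash
python3 -c "
from h import *
tilt();plan([.5545,-.2625,.135],161,1)"
```

```text
tilt fix rotvec deg [ 0.1  0.3 -0. ]
t 10.9 pos [ 0.5562 -0.2601  0.1479] yaw 160.33 zax [ 0.005  0.    -1.   ] q [-25.  28.  13.  75.   0.  -5.] F [ 0.7 -0.3 -0.3] g 0.0401
[1,-3,13,0,0,-0.7,85],
```

>>> jog_arm(deltas=[[[1,-2,6,0,0.3,-0.5,40],[0,0,6,0,0,0,40],[0,0,0,0,0,0,40]]])

```text
clock: 11.2
eef_pos: [0.5513, -0.2583, 0.1314]
tool_rot: [0.166, 0.986, 0.002, -0.004]
ft_force: [-0.5, 0.4, 1.0]
grip_width: 0.0398
```

>>> jog_arm(deltas=[[[0,0,0,0,0,0,0],[0,0,0,0,0,0,0],[0,0,0,0,0,0,0],[0,0,0,0,0,0,0]]])

```text
clock: 11.6
eef_pos: [0.5513, -0.2606, 0.1333]
tool_rot: [0.168, 0.986, 0.0, -0.004]
ft_force: [0.1, -1.4, -5.4]
grip_width: 0.0166
```

```bash
python3 -c "
from h import *
tilt();state()"
```

```text
tilt fix rotvec deg [-0.  -0.4  0. ]
t 11.6 pos [ 0.5513 -0.2606  0.1333] yaw 160.7 zax [-0.007  0.002 -1.   ] q [-25.  29.  12.  73.  -0.  -6.] F [ 0.1 -1.4 -5.4] g 0.0166
```

The grip is about 3 mm off the axis along the wing, so I'll regrip centred.

>>> jog_arm(deltas=[[[0,0,0,0,0,0,40],[-4,0,0,0,-0.4,0,40],[0,0,0,0,0,0,40],[0,0,0,0,0,0,0],[0,0,0,0,0,0,0]]])

```text
clock: 12.1
eef_pos: [0.5578, -0.2631, 0.1374]
tool_rot: [0.168, 0.986, -0.002, 0.004]
ft_force: [-1.7, -0.5, -1.6]
grip_width: 0.0162
```

>>> jog_arm(deltas=[[[0,0,0,0,0,0,0],[0,0,0,0,0,0,0],[0,0,0,0,0,-5,0],[0,0,-0.3,0,0,-8,0],[0,0,-0.3,0,0,-8,0]]])

```text
clock: 12.6
eef_pos: [0.5578, -0.2621, 0.1382]
tool_rot: [-0.021, 1.0, -0.001, 0.004]
ft_force: [-0.8, 0.9, -1.1]
grip_width: 0.0166
```

```bash
python3 -c "
from h import *
tilt();state();print(get_obs()['ft_torque'])"
```

```text
tilt fix rotvec deg [-0.1  0.4  0. ]
t 12.6 pos [ 0.5578 -0.2621  0.1382] yaw -177.62 zax [ 0.007 -0.002 -1.   ] q [-25.  29.  12.  73.   0. -28.] F [-0.8  0.9 -1.1] g 0.0166
[ 0.17930653  0.07375065 -0.14990671]
```

Turning with the expected resistance of 0.15 N·m. Continuing.

>>> jog_arm(deltas=[[[0,0,-0.4,0,0,-8,0],[0,0,-0.4,0,0,-8,0],[0,0,-0.4,0,0,-8,0],[0,0,-0.4,0,0,-8,0],[0,0,-0.4,0,0,-8,0]]])

```text
clock: 13.1
eef_pos: [0.5569, -0.2605, 0.1401]
tool_rot: [-0.374, 0.927, -0.0, 0.003]
ft_force: [-0.5, -1.2, -0.4]
grip_width: 0.0164
```

```bash
python3 -c "
from h import *
tilt();state();print(get_obs()['ft_torque'])"
```

```text
tilt fix rotvec deg [-0.1  0.3  0. ]
t 13.1 pos [ 0.5569 -0.2605  0.1401] yaw -136.02 zax [ 0.006  0.002 -1.   ] q [-25.  28.  12.  74.   0. -69.] F [-0.5 -1.2 -0.4] g 0.0164
[ 0.12219301  0.3058354  -0.16973906]
```

>>> jog_arm(deltas=[[[0,0,-0.4,0,0,-8,0],[0,0,-0.4,0,0,-8,0],[0,0,-0.4,0,0,-8,0],[0,0,-0.4,0,0,-8,0],[0,0,-0.3,0,0,-6,0]]])

```text
clock: 13.6
eef_pos: [0.5552, -0.2598, 0.1418]
tool_rot: [-0.666, 0.746, 0.001, 0.002]
ft_force: [0.3, 0.3, 0.3]
grip_width: 0.0159
```

```bash
python3 -c "
from h import *
tilt();state();print(get_obs()['ft_torque'])"
```

```text
tilt fix rotvec deg [-0.1  0.2  0. ]
t 13.6 pos [ 0.5552 -0.2598  0.1418] yaw -96.49 zax [ 0.002  0.004 -1.   ] q [ -25.   28.   12.   74.    0. -109.] F [0.3 0.3 0.3] g 0.0159
[-0.18236638  0.25367501 -0.12205915]
```

>>> jog_arm(deltas=[[[0,0,-0.2,0,0,-4,0],[0,0,-0.2,0,0,-4,0],[0,0,0,0,0,-4,0]]])

```text
clock: 13.9
eef_pos: [0.5547, -0.2599, 0.1422]
tool_rot: [0.742, -0.67, -0.001, -0.002]
ft_force: [0.3, -0.7, 0.1]
grip_width: 0.0161
```

```bash
python3 -c "
from h import *
tilt();state();print(get_obs()['ft_torque'])"
```

```text
tilt fix rotvec deg [-0.1  0.2  0. ]
t 13.9 pos [ 0.5547 -0.2599  0.1422] yaw -84.13 zax [ 0.001  0.004 -1.   ] q [ -25.   28.   12.   74.    0. -121.] F [ 0.3 -0.7  0.1] g 0.0161
[-0.02553059  0.08148478 -1.23511775]
```

Torque is 1.24 N·m, so the cap is at its upper stop. Hold briefly, relax, release, lift and check.

>>> jog_arm(deltas=[[[0,0,0,0,0,0,0],[0,0,0,0,0,0,0],[0,0,0,0,0,1,50],[0,0,0,0,0,0,50],[0,0,0,0,0,0,50]]])

```text
clock: 14.4
eef_pos: [0.555, -0.2595, 0.1422]
tool_rot: [0.735, -0.678, -0.001, -0.002]
ft_force: [0.7, 0.6, -0.3]
grip_width: 0.0503
```

>>> jog_arm(deltas=[[[0,0,-35,0,0,0,50],[0,0,-45,0,0,0,50],[0,0,-45,0,0,0,85],[0,0,0,0,0,0,85],[0,0,0,0,0,0,85]]])

```text
clock: 14.9
eef_pos: [0.5536, -0.2589, 0.2695]
tool_rot: [0.736, -0.677, -0.003, -0.001]
ft_force: [-0.7, -0.2, -0.4]
grip_width: 0.0845
```

Run:
```python
from h import *
tilt();state()
a=camera('wrist'); b=camera('top')
save(np.hstack([a[90:300,140:440],cv2.resize(b[130:235,150:400],(500,210),interpolation=cv2.INTER_CUBIC)]),'w7.png')
```

```text
tilt fix rotvec deg [ 0.1  0.4 -0. ]
t 14.9 pos [ 0.5536 -0.2589  0.2695] yaw -85.24 zax [-0.003  0.006 -1.   ] q [ -25.   27.   29.   92.    0. -120.] F [-0.7 -0.2 -0.4] g 0.0845
```

View pics/w7.png

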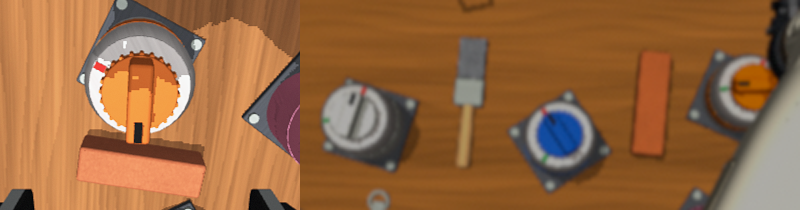

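The last picture shows orange's black line at (138,132) turned away from the red mark at (100,67). In the top view it points to the green mark at (725,90). Blue's line is at its red mark at (547,112). White is unchanged, and the bar and brush are in place.

```bash
python3 -c "
from workcell import *
print(job_done())"
```

```text
the job is handed in; nothing more can be done
None
```

I screwed the blue cap down to its stop first, then unscrewed the orange cap up to its upper stop, and handed the job in at about 15 s. `job_done` reports no verdict, so this rests on my own checks.

**Final checks**
- **Blue cap:** turned about 75° clockwise until the torque rose to 1.5 N·m at the stop. The picture shows its black line at the red mark.
- **Orange cap:** turned about 115° counter-clockwise until the torque rose to 1.2 N·m. The picture shows its line at the green mark.
- **White cap and loose items:** the white cap, compound bar and brush look unmoved in the last top view. The wrench is mostly out of that crop, so I did not check it fully, but the arm never came down near it.
- **Arm:** it ended clear above the orange canister with the gripper open, touching nothing.

**What went wrong or disagreed**
- **Joint 6:** it ran to its range limit once on the first approach, so I switched to the other half-turn grasp.
- **First close on blue:** it gripped nothing, because the fingertips show about 20 mm above the reported TCP. I went lower and gripped properly.
- **Orange grip:** I regripped once because the grip was about 3 mm off the cap's axis; the regrip ended about 3 mm off the other way.

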